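Size a peg-rail peg in the tapered gauge and set the cursor

ROBOT

A 7-joint arm with a two-finger parallel gripper is mounted at the origin on the work surface. World frame = base frame: x ahead of the robot, y to its left, z up, the work surface at z = 0. Lengths are in m, angles in rad, forces in N, time in s.
With the tool pointing down it reaches from about 0.425 to 0.925 m from the base axis. Payload 6.8 kg.
Tool frame: the origin (TCP) lies on the front face of the gripper's body, between the roots of the fingers; the fingertips stand 73 mm ahead of it and the grasp point (between the pads) lies 54 mm ahead of it; z points along the fingers, y is the line along which they close (so a half turn about z gives the same grasp; the last joint's range is limited). The gripper opens to 85 mm and grips with 20 to 120 N. Pads are 22 mm wide; open, the fingers measure 114 mm over their backs; the gripper's body (76 mm by 85 mm) begins 54 mm behind the grasp point. The pads swing forward as they close: fully open they stand 13 mm farther back than shut.
Start: joints at [1, 0.477, 0.022, 1.555, -0.011, 1.109, -0.083], TCP at [0.301, -0.604, 0.304] pointing down, gripper open.
Joint ranges: [-2.96, 2.96], [-0.34, 2.1], [-1.41, 1.46], [0.24, 2.44], [-1.37, 4.51], [0.17, 1.92], [-2.96, 2.96]. Speed limits (rad/s): [2.39, 2.39, 3.14, 3.14, 3.14, 3.14, 3.14].

INTERFACE

Orientations are given as a unit quaternion [w, x, y, z].
In Python, from station import bot, optics gives the robot as it stands.
- The arm moves only by the tool drive_tool, never from a script. Its argument "deltas" is a list of rows, each an object with "gripper": the closure in counts, from 0 (fully open) to 255 (shut); "offset": the shift along the tool's x, y, z in units of 1000 mm (1.0 is 1000 mm), a list of three; "angular": the turn, a rotation vector about the tool's x, y, z in units of 45 degrees (1.0 is 45 degrees), a list of three. In form: [{"gripper": gripper, "offset": [dx, dy, dz], "angular": [rx, ry, rz]}, ...]. A call has 1 to 5 rows; each row is the pose to reach, as a shift and turn from the pose commanded when the call began, along the tool's axes at that moment; what a row does not reach only later rows make up. A row lasts 1/10 s, in which the tool goes at most 50 mm and 8.59 degrees, less where a joint would pass 70% of its speed; a pose out of reach is approached as far as the arm can. A call with a number of a shift or a turn outside -1 to 1 is refused whole. A call with a gripper value outside its range is refused whole. The fingers move at their own pace and stop on an object; "grip_force" is the grip in N (left out, the last holds). Time passes only in rows, so rows that repeat a pose let the fingers close. It gives the time, the measured TCP pose, the force, the opening and the grip force at its end, in the units of the state.
- bot.get_obs(): the state, without advancing time (a new reading comes with each control period).
- optics.read_camera(name): name is "side" or "top"; returns the picture (400x640x3 uint8, blue, green, red); there is no depth.
- optics.camera_model(name): a dict with "fx", "fy", "cx", "cy" (pixels), "cam_to_world" (4x4, takes a point from camera to world coordinates). Camera axes: x right, y up, looking along -z (the intrinsics and any distortion apply to the point x, -y, -z); pixel columns grow to the right and rows downward; lengths in m; the calibration is good to about 2 mm. A picture is of the moment at which its call begins. camera_model takes no time and is no camera call.
- bot.hand_in(): hands the job in; it is judged then, once.
The state is a dict: "t": time; "q": joint angles; "joint_vel": joint speeds; "joint_torque": joint torques, N m; "eef_pos": TCP position; "tool_rot": TCP orientation; "contact_force": force on the tool from outside, world axes, zero at the start; "torque": the same for the moment, N m; "gripper_width": opening from 0.0 (shut) to 1.0 (fully open); "grasp_force": force on a finger pad.
Only numpy, scipy, OpenCV 4.12 (cv2) and the standard library are available. Lean on these libraries where they do the work, as an engineer would, in place of code of your own. Each camera call takes 0.05 s, during which the arm holds its last target. There are 200 camera calls.

TASK

Find the size of the loose turned wooden peg: stand its shank in the wide end of the tapered gauge slot, slide it upright along the slot, with its foot on the base, until it wedges between both rails - a firm push of about 8 N, never pressing it against either rail with more than 25 N - and let it go standing there. Then slide the gauge's cursor up until its tongue just rests against the peg, and let go so that it marks the reading. Leave the jar, scoop, brush and crock where they are.

Things in the scene. Friction and masses are not known exactly. Their poses are not given: they have to be found in the camera images.
- peg_mid (a point): The loose turned beech peg, 72 mm tall, standing upright: round shank 20 mm diameter and 50 mm long below, round head 34 mm diameter and 22 mm tall on top (take it by the head, whose middle is 25 mm above this point). 45 g nominal. This point is on its axis, 36 mm above its foot, half-way up; z is the peg's axis.
- peg_shank (a point): Point on the same peg's axis, 13 mm above its foot: the middle of the part of the shank that stands between the rails of the slot.
- gauge: The fixed tapered gauge: plywood base 270 x 140 mm, top 8 mm above the shelf. The slot runs along its x axis from x -80 (open wide end) to +80 mm (narrow end), from y = 0 (fence) to negative y (cheek); at x -62 it is 25 to 35 mm wide. The shank wedges between x -35 and +35, as the cheek was set. Origin: on the shelf beneath the middle of the fence's inner face. Cursor rail at y -78 mm.
- fence: The gauge's straight rail: aluminium bar 160 x 18 x 26 mm, top 34 mm above the shelf, rigid. Origin: foot of the middle of its slot-side face, which is the plane y = 0 of this frame; bar at positive y, slot at negative y. Axes as the gauge's. A wedged peg's axis is 10 mm from the face.
- cheek: The gauge's slanted rail with its two clamp blocks: an aluminium bar 160 x 18 x 26 mm opposite the fence, slanted so that the slot narrows 0.16 mm per mm towards +x. The bar is clamped fast, up to 9 mm nearer or farther across the slot each time; this pose does NOT tell where, so the stop must be felt or seen. Origin: fixed, 8 mm above the gauge's origin, axes as the gauge's.
- cursor (a joint): Travel of the cursor along the rail in m, 0 to 0.165, growing towards the gauge's narrow end (+x). Stiff slide, about 2 N of friction; it stays where it is left.
- cursor_tip (a point): Middle of the flat front end of the cursor's steel tongue (8 mm wide, 12 mm tall), which runs inside the slot behind the peg (wide-end side), at gauge y -10 mm, 22 mm above the shelf, facing +x. Axes as the gauge's. It touches the peg when the peg's axis is 10 mm ahead. Its carrying arm crosses the cheek 30 mm behind the tip, top 45 mm above the shelf.
- cursor_post (a point): The cursor's upright grip post, 14 mm along the rail and 16 mm across, top 84 mm above the shelf; this point is on its axis, 68 mm above the shelf, 30 mm behind the tip and 68 mm to the negative y side of it. Pinch or push it from above.
- jar: Bystander: frosted glass jar with flip-top lid, 76 mm diameter, 98 mm tall. Origin under its centre. The jar and the peg may stand on either side of the gauge.
- scoop: Bystander: aluminium scoop, tray 75 x 52 x 34 mm with a handle to its -x, 160 mm long in all. Origin under the middle of the tray.
- brush: Bystander: grey silicone brush lying flat, 180 mm long, 42 mm wide, 10 mm thick. Origin under it.
- crock: Bystander: white crock 76 mm diameter, 85 mm tall, with a wooden honey dipper standing in it, 155 mm tall in all. Origin under its centre.
Not all that is in view belongs to the job. What is meant by the part that bears peg_mid is not blue or turquoise, and is the larger of those in its own colour.

How it is judged:
On the way, in this order (a step that is already met when the one before it is completed fails the run):
1. the peg, its foot on the gauge's base, is wedged: pressed against both fence and cheek with more than 2.5 N at once (contact force between peg and fence above 2.5 N and contact force between peg and cheek above 2.5 N and y of peg_shank in the frame of fence above -0.0108 m and x of peg_shank in the frame of gauge between -0.06 and 0.06 m and z of peg_shank in the frame of gauge between 0.017 and 0.024 m and angle between peg_mid's own z axis and vertical below 0.08 rad), for 0.2 s.
2. the peg is let go and stays standing wedged between both rails (over 0.2 N on each) (contact force between the fingers and peg below 0.05 N and contact force between peg and fence above 0.2 N and contact force between peg and cheek above 0.2 N and y of peg_shank in the frame of fence above -0.0108 m and x of peg_shank in the frame of gauge between -0.06 and 0.06 m and z of peg_shank in the frame of gauge between 0.017 and 0.024 m and angle between peg_mid's own z axis and vertical below 0.08 rad), for 0.2 s.
At the end, for the whole second after the job is handed in: The peg stands upright (within 0.08 rad) on the gauge's base, its axis no more than 10.8 mm from the fence's face, still wedged (over 0.2 N of contact with fence and with cheek), released and at rest; the cursor's tongue is against it (gap under 2.5 mm) and at rest (y of peg_shank in the frame of fence above -0.0108 m and x of peg_shank in the frame of gauge between -0.06 and 0.06 m and z of peg_shank in the frame of gauge between 0.017 and 0.024 m and angle between peg_mid's own z axis and vertical below 0.08 rad and contact force between peg and fence above 0.2 N and contact force between peg and cheek above 0.2 N and x of peg_shank in the frame of cursor_tip between 0.008 and 0.0125 m and linear speed of peg below 0.01 m/s and velocity of joint cursor between -0.005 and 0.005 m/s); the robot touches nothing.
It fails at once if the peg is pressed against the fence with more than 25 N (contact force between peg and fence above 25 N).
It fails at once if the peg is pressed against the cheek with more than 25 N (contact force between peg and cheek above 25 N).
It fails at once if the jar, scoop, brush or crock is moved by more than 25 mm (distance of any of jar, scoop, brush, crock from where it was at the start of the episode above 0.025 m).
It also fails if it takes over 72 s, if anything falls off the work surface, if the arm or the gripper's body presses on something with over 40 N, if the wrist force passes 120 N, or if a joint passes its speed limit or range.

## Working session

There is one attempt and no reset: what is moved stays moved. The work goes in short steps, Python scripts to look and compute and a tool call to move; the robot and the scene stay as the last step left them, time stands still between calls to the robot, and variables do not carry over. Pictures are saved under pics/ and viewed, at most 13 in all, crops included, and the job is handed in when it is done.

Besides the shell and the picture viewer there is one more tool, called by a JSON object that holds its "fn" and its "kwargs", one argument or row to a line. drive_tool: Moves the arm, as the interface text tells. Its arguments: {"type":"object","properties":{"deltas":{"type":"array"},"grip_force":{"type":"number"}},"required":["deltas"]}

```bash
mkdir -p pics; cat > h.py <<'E'
import numpy as np, cv2
from station import bot, optics
def snap(cam,fn):
    im=optics.read_camera(cam); cv2.imwrite(fn,im); return im
def px2w(cam,u,v,z):
    m=optics.camera_model(cam);T=np.array(m["cam_to_world"])
    d=T[:3,:3]@np.array([(u-m["cx"])/m["fx"],-(v-m["cy"])/m["fy"],-1.0])
    o=T[:3,3]; return o+d*(z-o[2])/d[2]
def w2px(cam,p):
    m=optics.camera_model(cam);T=np.linalg.inv(np.array(m["cam_to_world"]))
    c=T[:3,:3]@np.array(p)+T[:3,3]
    return m["cx"]+m["fx"]*c[0]/-c[2], m["cy"]-m["fy"]*c[1]/-c[2]
E
python3 - <<'E'
from h import *
for c in("top","side"):
    snap(c,f"pics/{c}0.png"); m=optics.camera_model(c); print({k:(np.round(v,3).tolist() if k=="cam_to_world" else v) for k,v in m.items()})
o=bot.get_obs();print(o)
E
```

```text
{'fx': 407.36793599281316, 'fy': 407.36793599281316, 'cx': 319.7527724566805, 'cy': 202.9491023807728, 'cam_to_world': [[-0.02, 0.993, -0.112, 0.444], [-1.0, -0.022, -0.017, 0.006], [-0.019, 0.112, 0.994, 1.277], [0.0, 0.0, 0.0, 1.0]]}
{'fx': 453.71213396710885, 'fy': 453.71213396710885, 'cx': 315.5141624092547, 'cy': 195.65231688808024, 'cam_to_world': [[0.709, 0.398, -0.583, -0.164], [-0.706, 0.39, -0.591, -0.777], [-0.008, 0.83, 0.558, 0.802], [0.0, 0.0, 0.0, 1.0]]}
{'t': 0.1, 'q': array([ 0.99987534,  0.4777443 ,  0.02233998,  1.55635571, -0.01151464,
        1.10930386, -0.08313797]), 'joint_vel': array([ 0.00031583,  0.00066746, -0.00074368, -0.00313007,  0.00088719,
       -0.0019272 , -0.00030529]), 'joint_torque': array([ 4.81059120e-03, -5.97754204e+01,  1.61386695e+00, -2.81951898e+01,
        1.29581141e-02,  4.93295913e-03,  1.45432057e-05]), 'eef_pos': array([ 0.30118529, -0.60361251,  0.30300345]), 'tool_rot': array([-8.04952377e-04,  9.73346059e-01,  2.29339794e-01, -2.45764633e-04]), 'contact_force': array([-0.05418576,  0.61124313, -0.75794514]), 'torque': array([0.03390079, 0.01881933, 0.05632373]), 'grasp_force': 0.0, 'gripper_width': 1.0051431057106048}
```

View pics/top0.png

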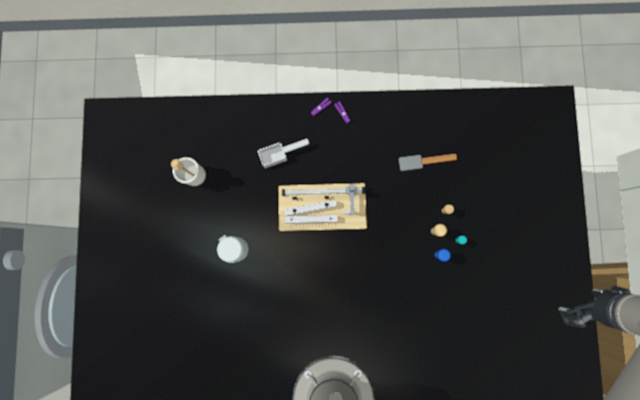

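View pics/side0.png

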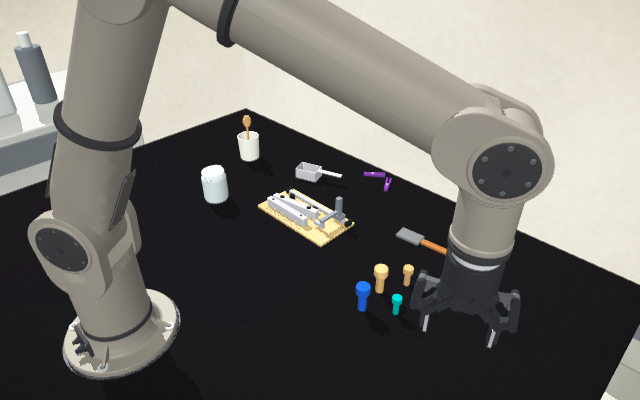

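Top view: gauge at about (322,207), the larger beech peg's head at (440,230) and a smaller beech one at (448,209). The cursor is at the wide (right) end. I'll enlarge both.

```bash
python3 - <<'E'
from h import *
im=cv2.imread("pics/top0.png")
a=cv2.resize(im[175:240,270:375],None,fx=7,fy=7,interpolation=cv2.INTER_CUBIC)
cv2.imwrite("pics/c1.png",a)
b=cv2.resize(im[195:270,420:480],None,fx=5,fy=5,interpolation=cv2.INTER_CUBIC)
s=cv2.imread("pics/side0.png")
s=cv2.resize(s[255:325,345:425],None,fx=5,fy=5,interpolation=cv2.INTER_CUBIC)
c=np.zeros((375,700,3),np.uint8);c[:375,:300]=b;c[:350,300:]=s
cv2.imwrite("pics/c2.png",c)
E
```

```text
(no output)
```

View pics/c1.png

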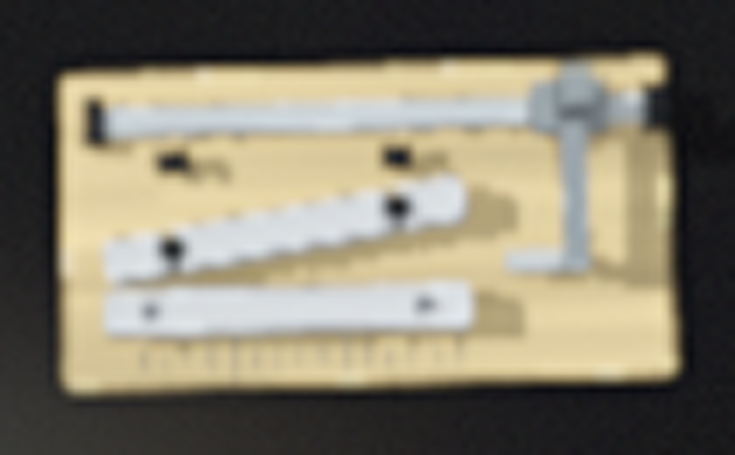

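View pics/c2.png

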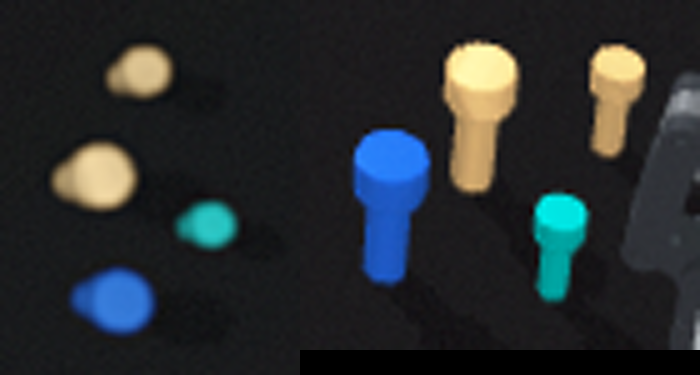

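Crop 1: the base corners are at (60,75), (667,57), (680,380) and (63,390), and the fence's slot edge runs (105,291)–(470,284). Crop 2: the beech peg's head top is centred at (101,177) in the top view and (182,68) in the side view.

```bash
python3 - <<'E'
from h import *
f=lambda u,v,z:px2w("top",270+(u+.5)/7-.5,175+(v+.5)/7-.5,z)
C=[f(*p,.008) for p in((60,75),(667,57),(680,380),(63,390))]
for c in C: print("corner",c.round(4))
print(np.linalg.norm(C[0]-C[1]),np.linalg.norm(C[2]-C[3]),np.linalg.norm(C[0]-C[3]),np.linalg.norm(C[1]-C[2]),np.mean(C,0))
a=f(105,291,.034);b=f(470,284,.034);print("fence",a.round(4),b.round(4),np.linalg.norm(a-b),(a+b)/2)
for nm,p in(("cheekR in",(465,224)),("cheekL in",(107,281))):print(nm,f(*p,.034).round(4))
print("tip",f(508,260,.028).round(4),"post",f(576,92,.084).round(4), "yaw base",[np.degrees(np.arctan2(*(p-q)[[0,1]])) for p,q in((C[0],C[1]),(C[3],C[2]),(a,b))])
print("peg top",px2w("top",420+101.5/5-.5,195+177.5/5-.5,.072).round(4),"side",px2w("side",345+182.5/5-.5,255+68.5/5-.5,.072).round(4))
print("peg foot side",px2w("side",345+172.5/5-.5,255+183/5-.5,.0).round(4))
q=bot.get_obs()["tool_rot"]
from scipy.spatial.transform import Rotation as R
print(R.from_quat(q[[1,2,3,0]]).as_matrix().round(3))
# gauge origin in side view, fence corners reprojection
for P in (a,b): print(w2px("side",P))
E
```

```text
corner [0.6465 0.1579 0.008 ]
corner [ 0.6485 -0.1155  0.008 ]
corner [ 0.5034 -0.1166  0.008 ]
corner [0.5046 0.1577 0.008 ]
0.27342959423375857 0.2743556955765662 0.1419344330894799 0.14511355647183077 [0.57577336 0.02090387 0.008     ]
fence [0.5463 0.1359 0.034 ] [ 0.546  -0.0239  0.034 ] 0.15976671092862374 [0.54612471 0.05597046 0.034     ]
cheekR in [ 0.5724 -0.0224  0.034 ]
cheekL in [0.5506 0.1349 0.034 ]
tip [ 0.5567 -0.041   0.028 ] post [ 0.6222 -0.0694  0.084 ] yaw base [np.float64(-0.42160903081580575), np.float64(0.24284963465921783), np.float64(0.10747137329151567)]
peg top [ 0.4927 -0.3246  0.072 ] side [ 0.4916 -0.3263  0.072 ]
peg foot side [ 0.4898 -0.3283  0.    ]
[[ 0.895  0.446 -0.001]
 [ 0.446 -0.895  0.001]
 [-0.    -0.002 -1.   ]]
(np.float64(271.28242522162543), np.float64(195.02437541656704))
(np.float64(307.6897337450613), np.float64(217.00737019830146))
```

{"fn": "drive_tool", "kwargs": {
  "deltas": [
    {"gripper": 90,"offset": [0.295,-0.164,0.07],"angular": [0,0,0.589]},
    {"gripper": 90,"offset": [0.295,-0.164,0.07],"angular": [0,0,0.589]},
    {"gripper": 90,"offset": [0.295,-0.164,0.07],"angular": [0,0,0.589]},
    {"gripper": 90,"offset": [0.295,-0.164,0.07],"angular": [0,0,0.589]},
    {"gripper": 90,"offset": [0.295,-0.164,0.07],"angular": [0,0,0.589]}
  ],
  "grip_force": 30
}}

```text
t: 0.6
eef_pos: [0.4404, -0.4001, 0.2525]
tool_rot: [-0.0, 1.0, -0.0, -0.0]
contact_force: [-0.4, -0.6, -0.3]
gripper_width: 0.649
grasp_force: 0.0
```

{"fn": "drive_tool", "kwargs": {
  "deltas": [
    {"gripper": 90,"offset": [0.05,-0.073,0.05],"angular": [0,0,0]},
    {"gripper": 90,"offset": [0.05,-0.073,0.05],"angular": [0,0,0]},
    {"gripper": 90,"offset": [0.05,-0.073,0.05],"angular": [0,0,0]},
    {"gripper": 90,"offset": [0.05,-0.073,0.05],"angular": [0,0,0]}
  ]
}}

```text
t: 1.0
eef_pos: [0.49, -0.3274, 0.2021]
tool_rot: [-0.001, 1.0, 0.002, -0.001]
contact_force: [0.3, -0.8, 1.0]
gripper_width: 0.649
grasp_force: 0.0
```

{"fn": "drive_tool", "kwargs": {
  "deltas": [
    {"gripper": 90,"offset": [0.002,-0.002,0.03],"angular": [0,0,0]},
    {"gripper": 90,"offset": [0.002,-0.002,0.06],"angular": [0,0,0]},
    {"gripper": 90,"offset": [0.002,-0.002,0.086],"angular": [0,0,0]},
    {"gripper": 90,"offset": [0.002,-0.002,0.086],"angular": [0,0,0]}
  ]
}}

```text
t: 1.4
eef_pos: [0.4889, -0.328, 0.1145]
tool_rot: [-0.001, 1.0, -0.001, -0.003]
contact_force: [-0.3, 0.9, -0.2]
gripper_width: 0.647
grasp_force: 0.0
```

```bash
python3 - <<'E'
from h import *
t=snap("top","pics/t1.png");s=snap("side","pics/s1.png")
c=np.zeros((400,800,3),np.uint8)
c[:,:400]=cv2.resize(t[190:270,400:480],None,fx=5,fy=5,interpolation=cv2.INTER_CUBIC)
c[:,400:]=cv2.resize(s[220:320,340:440],None,fx=4,fy=4,interpolation=cv2.INTER_CUBIC)
cv2.imwrite("pics/c3.png",c)
E
```

```text
(no output)
```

View pics/c3.png

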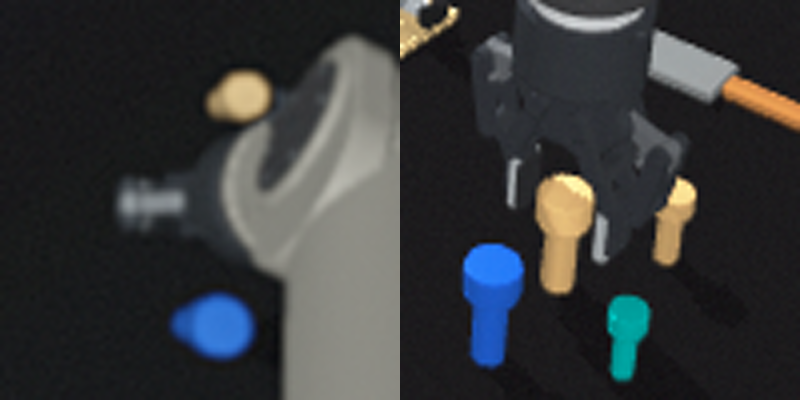

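The peg's head (565,205 in the side crop) is between the open pads and clear of the teal peg. Next: centre slightly and close.

{"fn": "drive_tool", "kwargs": {
  "deltas": [
    {"gripper": 90,"offset": [0.002,-0.002,0],"angular": [0,0,0]},
    {"gripper": 255,"offset": [0.002,-0.002,0],"angular": [0,0,0]},
    {"gripper": 255,"offset": [0.002,-0.002,0],"angular": [0,0,0]},
    {"gripper": 255,"offset": [0.002,-0.002,0],"angular": [0,0,0]},
    {"gripper": 255,"offset": [0.002,-0.002,0],"angular": [0,0,0]}
  ]
}}

```text
t: 2.0
eef_pos: [0.4947, -0.3254, 0.1187]
tool_rot: [0.001, 1.0, 0.0, 0.001]
contact_force: [0.2, 0.4, 6.7]
gripper_width: 0.385
grasp_force: 29.3
```

{"fn": "drive_tool", "kwargs": {
  "deltas": [
    {"gripper": 255,"offset": [0,0,0],"angular": [0,0,0]},
    {"gripper": 255,"offset": [0,0,0],"angular": [0,0,0]}
  ]
}}

```text
t: 2.2
eef_pos: [0.4947, -0.3254, 0.1187]
tool_rot: [0.001, 1.0, 0.0, 0.001]
contact_force: [-0.1, 0.5, 6.4]
gripper_width: 0.385
grasp_force: 29.3
```

{"fn": "drive_tool", "kwargs": {
  "deltas": [
    {"gripper": 255,"offset": [0,0,-0.03],"angular": [0,0,0]},
    {"gripper": 255,"offset": [0,0,-0.06],"angular": [0,0,0]},
    {"gripper": 255,"offset": [0,0,-0.08],"angular": [0,0,0]},
    {"gripper": 255,"offset": [0,0,-0.08],"angular": [0,0,0]}
  ]
}}

```text
t: 2.6
eef_pos: [0.4952, -0.326, 0.2007]
tool_rot: [0.002, 1.0, 0.0, 0.003]
contact_force: [0.6, -0.5, -0.8]
gripper_width: 0.386
grasp_force: 30.1
```

{"fn": "drive_tool", "kwargs": {
  "deltas": [
    {"gripper": 255,"offset": [0.02,-0.05,0],"angular": [0,0,0]},
    {"gripper": 255,"offset": [0.03,-0.1,0],"angular": [0,0,0]},
    {"gripper": 255,"offset": [0.04,-0.15,0],"angular": [0,0,0]},
    {"gripper": 255,"offset": [0.05,-0.19,0],"angular": [0,0,0]},
    {"gripper": 255,"offset": [0.06,-0.23,0],"angular": [0,0,0]}
  ]
}}

```text
t: 3.1
eef_pos: [0.5534, -0.0922, 0.1964]
tool_rot: [-0.0, 1.0, 0.001, -0.0]
contact_force: [0.1, -0.5, -1.0]
gripper_width: 0.384
grasp_force: 30.1
```

{"fn": "drive_tool", "kwargs": {
  "deltas": [
    {"gripper": 255,"offset": [0.004,-0.05,0],"angular": [0,0,0]},
    {"gripper": 255,"offset": [0.004,-0.08,0],"angular": [0,0,0]},
    {"gripper": 255,"offset": [0.004,-0.08,0],"angular": [0,0,0]},
    {"gripper": 255,"offset": [0.004,-0.08,0],"angular": [0,0,0]}
  ]
}}

```text
t: 3.5
eef_pos: [0.5572, -0.0145, 0.1965]
tool_rot: [0.0, 1.0, 0.001, -0.001]
contact_force: [0.4, -0.6, 0.3]
gripper_width: 0.386
grasp_force: 30.1
```

{"fn": "drive_tool", "kwargs": {
  "deltas": [
    {"gripper": 255,"offset": [0,0,0],"angular": [0,0,0]}
  ]
}}

```text
t: 3.6
eef_pos: [0.5573, -0.0167, 0.1967]
tool_rot: [0.0, 1.0, -0.001, -0.0]
contact_force: [-0.5, -0.7, -0.3]
gripper_width: 0.387
grasp_force: 30.1
```

{"fn": "drive_tool", "kwargs": {
  "deltas": [
    {"gripper": 255,"offset": [0.002,0,0.034],"angular": [0,0,0]},
    {"gripper": 255,"offset": [0.002,0,0.034],"angular": [0,0,0]},
    {"gripper": 255,"offset": [0.002,0,0.034],"angular": [0,0,0]}
  ]
}}

```text
t: 3.9
eef_pos: [0.559, -0.0165, 0.1628]
tool_rot: [0.0, 1.0, -0.001, -0.001]
contact_force: [-0.9, 0.3, -0.7]
gripper_width: 0.39
grasp_force: 30.1
```

```bash
python3 - <<'E'
from h import *
t=snap("top","pics/t2.png");s=snap("side","pics/s2.png");o=bot.get_obs()["eef_pos"];print(o)
c=np.zeros((600,700,3),np.uint8)
c[:]=cv2.resize(s[150:250,255:255+117],(700,600),interpolation=cv2.INTER_CUBIC)
cv2.imwrite("pics/c4.png",c)
E
```

```text
[ 0.56004864 -0.01584848  0.16407733]
```

View pics/c4.png

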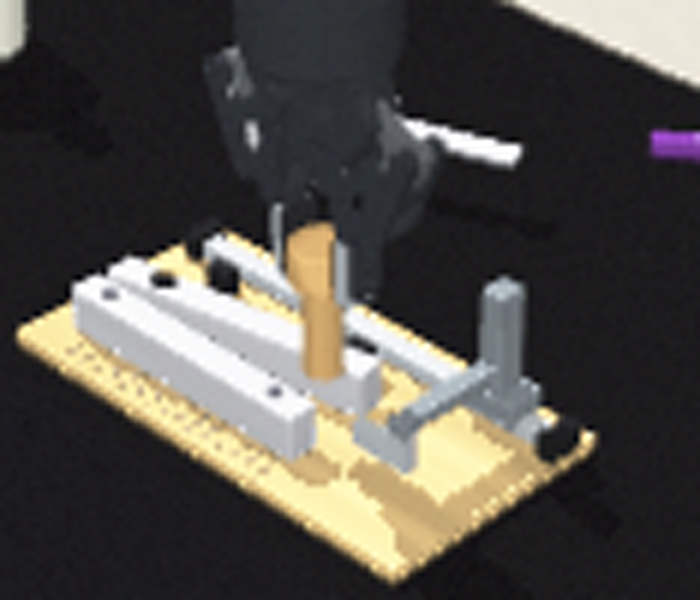

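Side view: the peg hangs upright with its foot centre near crop (323,371), and the fence's slot-side top corner at the wide end is at (313,407). I'll check the foot position relative to that corner.

```bash
python3 - <<'E'
from h import *
g=lambda u,v,z:px2w("side",255+(u+.5)/5.983-.5,150+(v+.5)/6-.5,z)
for z in (.043,.045,.047): print(z,g(323,371,z).round(4))
print("fence corner",g(313,407,.034).round(4),"cheek corner",g(381,366,.034).round(4), "tip",g(357,428,.028).round(4))
E
```

```text
0.043 [ 0.558  -0.0153  0.043 ]
0.045 [ 0.5561 -0.0173  0.045 ]
0.047 [ 0.5542 -0.0193  0.047 ]
fence corner [ 0.5431 -0.0237  0.034 ] cheek corner [ 0.5891 -0.0233  0.034 ] tip [ 0.5516 -0.0446  0.028 ]
```

{"fn": "drive_tool", "kwargs": {
  "deltas": [
    {"gripper": 255,"offset": [0,0,0.012],"angular": [0,0,0]},
    {"gripper": 255,"offset": [0,0,0.02],"angular": [0,0,0]},
    {"gripper": 255,"offset": [0,0,0.028],"angular": [0,0,0]},
    {"gripper": 255,"offset": [0,0,0.032],"angular": [0,0,0]}
  ]
}}

```text
t: 4.4
eef_pos: [0.5591, -0.015, 0.13]
tool_rot: [0.0, 1.0, 0.0, -0.001]
contact_force: [0.1, 0.1, -0.3]
gripper_width: 0.388
grasp_force: 30.1
```

{"fn": "drive_tool", "kwargs": {
  "deltas": [
    {"gripper": 255,"offset": [0,0,0.001],"angular": [0,0,0]},
    {"gripper": 255,"offset": [0,0,0.002],"angular": [0,0,0]}
  ]
}}

```text
t: 4.6
eef_pos: [0.5597, -0.015, 0.129]
tool_rot: [0.0, 1.0, 0.0, -0.0]
contact_force: [-0.0, 0.5, 0.3]
gripper_width: 0.387
grasp_force: 30.1
```

{"fn": "drive_tool", "kwargs": {
  "deltas": [
    {"gripper": 255,"offset": [0,0,0.0015],"angular": [0,0,0]},
    {"gripper": 255,"offset": [0,0,0.0015],"angular": [0,0,0]}
  ]
}}

```text
t: 4.8
eef_pos: [0.5597, -0.015, 0.1277]
tool_rot: [0.0, 1.0, 0.0, 0.0]
contact_force: [0.2, 0.4, -0.3]
gripper_width: 0.387
grasp_force: 30.1
```

{"fn": "drive_tool", "kwargs": {
  "deltas": [
    {"gripper": 255,"offset": [0,0,0.001],"angular": [0,0,0]},
    {"gripper": 255,"offset": [0,0,0.001],"angular": [0,0,0]}
  ]
}}

```text
t: 5.0
eef_pos: [0.5598, -0.015, 0.1268]
tool_rot: [-0.0, 1.0, 0.0, 0.0]
contact_force: [-0.5, 0.6, 0.5]
gripper_width: 0.385
grasp_force: 30.2
```

{"fn": "drive_tool", "kwargs": {
  "deltas": [
    {"gripper": 255,"offset": [0,0,0.001],"angular": [0,0,0]},
    {"gripper": 255,"offset": [0,0,0.001],"angular": [0,0,0]}
  ]
}}

```text
t: 5.2
eef_pos: [0.5602, -0.015, 0.1267]
tool_rot: [-0.0, 1.0, 0.0, 0.001]
contact_force: [-1.4, 0.1, 8.9]
gripper_width: 0.385
grasp_force: 31.1
```

Base felt at TCP z ≈ 0.1268. I'll ease off, then feel for the fence towards -x.

{"fn": "drive_tool", "kwargs": {
  "deltas": [
    {"gripper": 255,"offset": [0,0,-0.001],"angular": [0,0,0]},
    {"gripper": 255,"offset": [-0.001,0,-0.001],"angular": [0,0,0]},
    {"gripper": 255,"offset": [-0.001,0,-0.001],"angular": [0,0,0]}
  ]
}}

```text
t: 5.5
eef_pos: [0.5587, -0.015, 0.1268]
tool_rot: [-0.0, 1.0, 0.0, 0.0]
contact_force: [0.5, 0.2, 1.7]
gripper_width: 0.389
grasp_force: 30.4
```

{"fn": "drive_tool", "kwargs": {
  "deltas": [
    {"gripper": 255,"offset": [-0.001,0,0],"angular": [0,0,0]},
    {"gripper": 255,"offset": [-0.001,0,0],"angular": [0,0,0]}
  ]
}}

```text
t: 5.7
eef_pos: [0.558, -0.0151, 0.1268]
tool_rot: [-0.0, 1.0, 0.0, 0.0]
contact_force: [0.6, 0.1, 0.5]
gripper_width: 0.388
grasp_force: 30.4
```

{"fn": "drive_tool", "kwargs": {
  "deltas": [
    {"gripper": 255,"offset": [-0.0005,0,0],"angular": [0,0,0]},
    {"gripper": 255,"offset": [-0.0005,0,0],"angular": [0,0,0]}
  ]
}}

```text
t: 5.9
eef_pos: [0.5577, -0.015, 0.1268]
tool_rot: [-0.0, 1.0, 0.0, 0.001]
contact_force: [3.5, -0.8, 0.5]
gripper_width: 0.383
grasp_force: 30.4
```

{"fn": "drive_tool", "kwargs": {
  "deltas": [
    {"gripper": 255,"offset": [0.0002,-0.003,0],"angular": [0,0,0]},
    {"gripper": 255,"offset": [0.0002,-0.006,0],"angular": [0,0,0]},
    {"gripper": 255,"offset": [0.0002,-0.008,0],"angular": [0,0,0]}
  ]
}}

```text
t: 6.2
eef_pos: [0.5576, -0.0071, 0.1268]
tool_rot: [0.0, 1.0, 0.0, 0.0]
contact_force: [2.7, -2.2, 2.5]
gripper_width: 0.387
grasp_force: 30.3
```

{"fn": "drive_tool", "kwargs": {
  "deltas": [
    {"gripper": 255,"offset": [0,-0.003,0],"angular": [0,0,0]},
    {"gripper": 255,"offset": [0,-0.006,0],"angular": [0,0,0]}
  ]
}}

```text
t: 6.4
eef_pos: [0.5576, -0.001, 0.1268]
tool_rot: [0.0, 1.0, 0.0, 0.0]
contact_force: [2.6, -2.3, 2.6]
gripper_width: 0.384
grasp_force: 30.4
```

{"fn": "drive_tool", "kwargs": {
  "deltas": [
    {"gripper": 255,"offset": [0,-0.003,0],"angular": [0,0,0]}
  ]
}}

```text
t: 6.5
eef_pos: [0.5576, 0.0021, 0.1268]
tool_rot: [0.0, 1.0, 0.0, 0.0]
contact_force: [3.1, -2.5, 2.8]
gripper_width: 0.384
grasp_force: 30.4
```

Sliding steadily against the fence. Next, small steps.

{"fn": "drive_tool", "kwargs": {
  "deltas": [
    {"gripper": 255,"offset": [0,-0.002,0],"angular": [0,0,0]},
    {"gripper": 255,"offset": [0,-0.004,0],"angular": [0,0,0]}
  ]
}}

```text
t: 6.7
eef_pos: [0.5575, 0.006, 0.1268]
tool_rot: [0.0, 1.0, 0.0, 0.0]
contact_force: [2.3, -4.4, 3.5]
gripper_width: 0.387
grasp_force: 30.5
```

{"fn": "drive_tool", "kwargs": {
  "deltas": [
    {"gripper": 255,"offset": [0,-0.002,0],"angular": [0,0,0]},
    {"gripper": 255,"offset": [0,-0.004,0],"angular": [0,0,0]}
  ]
}}

```text
t: 6.9
eef_pos: [0.5575, 0.0099, 0.1268]
tool_rot: [0.0, 1.0, -0.0, 0.0]
contact_force: [3.9, -3.8, 2.8]
gripper_width: 0.39
grasp_force: 30.5
```

{"fn": "drive_tool", "kwargs": {
  "deltas": [
    {"gripper": 255,"offset": [0,-0.001,0],"angular": [0,0,0]},
    {"gripper": 255,"offset": [0,-0.002,0],"angular": [0,0,0]}
  ]
}}

```text
t: 7.1
eef_pos: [0.5575, 0.0119, 0.1268]
tool_rot: [0.0, 1.0, 0.0, 0.0]
contact_force: [3.9, -4.0, 4.1]
gripper_width: 0.386
grasp_force: 30.6
```

{"fn": "drive_tool", "kwargs": {
  "deltas": [
    {"gripper": 255,"offset": [0,-0.001,0],"angular": [0,0,0]},
    {"gripper": 255,"offset": [0,-0.002,0],"angular": [0,0,0]}
  ]
}}

```text
t: 7.3
eef_pos: [0.5575, 0.0137, 0.1268]
tool_rot: [0.0, 1.0, -0.0, 0.0]
contact_force: [3.1, -4.6, 4.8]
gripper_width: 0.388
grasp_force: 30.6
```

{"fn": "drive_tool", "kwargs": {
  "deltas": [
    {"gripper": 255,"offset": [0.0001,-0.001,-0.0003],"angular": [0,0,0]},
    {"gripper": 255,"offset": [0.0001,-0.002,-0.0003],"angular": [0,0,0]}
  ]
}}

```text
t: 7.5
eef_pos: [0.5574, 0.0162, 0.1268]
tool_rot: [-0.0, 1.0, 0.0, -0.0]
contact_force: [4.0, -2.5, 1.4]
gripper_width: 0.387
grasp_force: 30.3
```

{"fn": "drive_tool", "kwargs": {
  "deltas": [
    {"gripper": 255,"offset": [0,-0.001,0],"angular": [0,0,0]},
    {"gripper": 255,"offset": [0,-0.002,0],"angular": [0,0,0]}
  ]
}}

```text
t: 7.7
eef_pos: [0.5574, 0.0182, 0.1268]
tool_rot: [-0.0, 1.0, 0.0, -0.0]
contact_force: [3.7, -3.5, 1.8]
gripper_width: 0.393
grasp_force: 30.3
```

{"fn": "drive_tool", "kwargs": {
  "deltas": [
    {"gripper": 255,"offset": [0,-0.001,0],"angular": [0,0,0]},
    {"gripper": 255,"offset": [0,-0.002,0],"angular": [0,0,0]}
  ]
}}

```text
t: 7.9
eef_pos: [0.5574, 0.0202, 0.1268]
tool_rot: [-0.0, 1.0, 0.0, -0.0]
contact_force: [3.7, -1.6, 0.2]
gripper_width: 0.386
grasp_force: 30.3
```

{"fn": "drive_tool", "kwargs": {
  "deltas": [
    {"gripper": 255,"offset": [0,-0.001,0],"angular": [0,0,0]}
  ]
}}

```text
t: 8.0
eef_pos: [0.5574, 0.0212, 0.1269]
tool_rot: [-0.0, 1.0, 0.0, -0.0]
contact_force: [3.9, -2.0, -0.1]
gripper_width: 0.388
grasp_force: 30.3
```

{"fn": "drive_tool", "kwargs": {
  "deltas": [
    {"gripper": 255,"offset": [0,-0.001,0],"angular": [0,0,0]},
    {"gripper": 255,"offset": [0,-0.002,0],"angular": [0,0,0]}
  ]
}}

```text
t: 8.2
eef_pos: [0.5573, 0.0232, 0.1269]
tool_rot: [-0.0, 1.0, 0.0, -0.0]
contact_force: [3.1, -1.6, -0.0]
gripper_width: 0.387
grasp_force: 30.2
```

{"fn": "drive_tool", "kwargs": {
  "deltas": [
    {"gripper": 255,"offset": [0,-0.001,0],"angular": [0,0,0]}
  ]
}}

```text
t: 8.3
eef_pos: [0.5573, 0.0242, 0.1269]
tool_rot: [-0.0, 1.0, 0.0, -0.0]
contact_force: [3.9, -2.9, 0.2]
gripper_width: 0.392
grasp_force: 30.2
```

{"fn": "drive_tool", "kwargs": {
  "deltas": [
    {"gripper": 255,"offset": [0,-0.001,0],"angular": [0,0,0]}
  ]
}}

```text
t: 8.4
eef_pos: [0.5573, 0.0251, 0.1269]
tool_rot: [-0.0, 1.0, 0.0, -0.0]
contact_force: [2.3, -1.3, 0.6]
gripper_width: 0.384
grasp_force: 30.2
```

{"fn": "drive_tool", "kwargs": {
  "deltas": [
    {"gripper": 255,"offset": [0,-0.001,0],"angular": [0,0,0]}
  ]
}}

```text
t: 8.5
eef_pos: [0.5574, 0.0261, 0.1269]
tool_rot: [-0.0, 1.0, 0.0, -0.0]
contact_force: [2.5, -1.8, -0.3]
gripper_width: 0.385
grasp_force: 30.2
```

{"fn": "drive_tool", "kwargs": {
  "deltas": [
    {"gripper": 255,"offset": [0,-0.001,0],"angular": [0,0,0]}
  ]
}}

```text
t: 8.6
eef_pos: [0.5573, 0.0271, 0.1269]
tool_rot: [-0.0, 1.0, 0.0, -0.0]
contact_force: [3.5, -2.1, 0.0]
gripper_width: 0.386
grasp_force: 30.2
```

{"fn": "drive_tool", "kwargs": {
  "deltas": [
    {"gripper": 255,"offset": [0,-0.001,0],"angular": [0,0,0]}
  ]
}}

```text
t: 8.7
eef_pos: [0.5573, 0.0281, 0.1269]
tool_rot: [-0.0, 1.0, 0.0, -0.0]
contact_force: [2.7, -2.2, -0.4]
gripper_width: 0.387
grasp_force: 30.2
```

{"fn": "drive_tool", "kwargs": {
  "deltas": [
    {"gripper": 255,"offset": [0,-0.001,0],"angular": [0,0,0]}
  ]
}}

```text
t: 8.8
eef_pos: [0.5573, 0.0291, 0.1269]
tool_rot: [-0.0, 1.0, 0.0, -0.0]
contact_force: [3.7, -1.4, -0.1]
gripper_width: 0.389
grasp_force: 30.2
```

{"fn": "drive_tool", "kwargs": {
  "deltas": [
    {"gripper": 255,"offset": [0,-0.001,0],"angular": [0,0,0]}
  ]
}}

```text
t: 8.9
eef_pos: [0.5574, 0.0301, 0.1269]
tool_rot: [-0.0, 1.0, 0.0, -0.0]
contact_force: [2.7, -1.6, -0.1]
gripper_width: 0.384
grasp_force: 30.2
```

{"fn": "drive_tool", "kwargs": {
  "deltas": [
    {"gripper": 255,"offset": [0,-0.001,0],"angular": [0,0,0]},
    {"gripper": 255,"offset": [0,-0.0015,0],"angular": [0,0,0]}
  ]
}}

```text
t: 9.1
eef_pos: [0.5574, 0.0317, 0.1269]
tool_rot: [-0.0, 1.0, 0.0, -0.0]
contact_force: [2.3, -1.8, 0.4]
gripper_width: 0.39
grasp_force: 30.2
```

{"fn": "drive_tool", "kwargs": {
  "deltas": [
    {"gripper": 255,"offset": [0,-0.001,0],"angular": [0,0,0]},
    {"gripper": 255,"offset": [0,-0.0015,0],"angular": [0,0,0]}
  ]
}}

```text
t: 9.3
eef_pos: [0.5574, 0.0331, 0.1269]
tool_rot: [-0.0, 1.0, 0.0, -0.0]
contact_force: [2.7, -1.4, -0.2]
gripper_width: 0.384
grasp_force: 30.2
```

{"fn": "drive_tool", "kwargs": {
  "deltas": [
    {"gripper": 255,"offset": [0,-0.001,0],"angular": [0,0,0]},
    {"gripper": 255,"offset": [0,-0.0015,0],"angular": [0,0,0]}
  ]
}}

```text
t: 9.5
eef_pos: [0.5574, 0.0346, 0.1269]
tool_rot: [-0.0, 1.0, 0.0, -0.0]
contact_force: [2.5, -1.3, -0.7]
gripper_width: 0.388
grasp_force: 30.2
```

{"fn": "drive_tool", "kwargs": {
  "deltas": [
    {"gripper": 255,"offset": [0,-0.001,0],"angular": [0,0,0]},
    {"gripper": 255,"offset": [0,-0.0015,0],"angular": [0,0,0]}
  ]
}}

```text
t: 9.7
eef_pos: [0.5574, 0.0361, 0.1269]
tool_rot: [-0.0, 1.0, 0.0, -0.0]
contact_force: [2.8, -1.6, -0.2]
gripper_width: 0.384
grasp_force: 30.2
```

{"fn": "drive_tool", "kwargs": {
  "deltas": [
    {"gripper": 255,"offset": [0,-0.001,0],"angular": [0,0,0]},
    {"gripper": 255,"offset": [0,-0.0015,0],"angular": [0,0,0]}
  ]
}}

```text
t: 9.9
eef_pos: [0.5574, 0.037, 0.1269]
tool_rot: [0.0, 1.0, 0.0, -0.0]
contact_force: [3.1, -3.1, -0.9]
gripper_width: 0.389
grasp_force: 30.2
```

{"fn": "drive_tool", "kwargs": {
  "deltas": [
    {"gripper": 255,"offset": [0,-0.001,0],"angular": [0,0,0]},
    {"gripper": 255,"offset": [0,-0.0015,0],"angular": [0,0,0]}
  ]
}}

```text
t: 10.1
eef_pos: [0.5574, 0.0377, 0.1269]
tool_rot: [0.001, 1.0, -0.0, -0.0]
contact_force: [2.7, -5.9, 1.2]
gripper_width: 0.39
grasp_force: 30.3
```

{"fn": "drive_tool", "kwargs": {
  "deltas": [
    {"gripper": 255,"offset": [0,-0.001,0],"angular": [0,0,0]},
    {"gripper": 255,"offset": [0,-0.0015,0],"angular": [0,0,0]}
  ]
}}

```text
t: 10.3
eef_pos: [0.5574, 0.0384, 0.1269]
tool_rot: [0.001, 1.0, -0.001, -0.0]
contact_force: [3.6, -9.4, 0.9]
gripper_width: 0.386
grasp_force: 30.4
```

```bash
python3 - <<'E'
from h import *
t=snap("top","pics/t3.png");s=snap("side","pics/s3.png");o=bot.get_obs();print(o["eef_pos"],o["contact_force"])
c=cv2.resize(s[150:250,245:345],(600,600),interpolation=cv2.INTER_CUBIC)
cv2.imwrite("pics/c5.png",c)
E
```

```text
[0.55740551 0.03837968 0.12687498] [ 2.94122306 -6.99107577 -0.11819168]
```

View pics/c5.png

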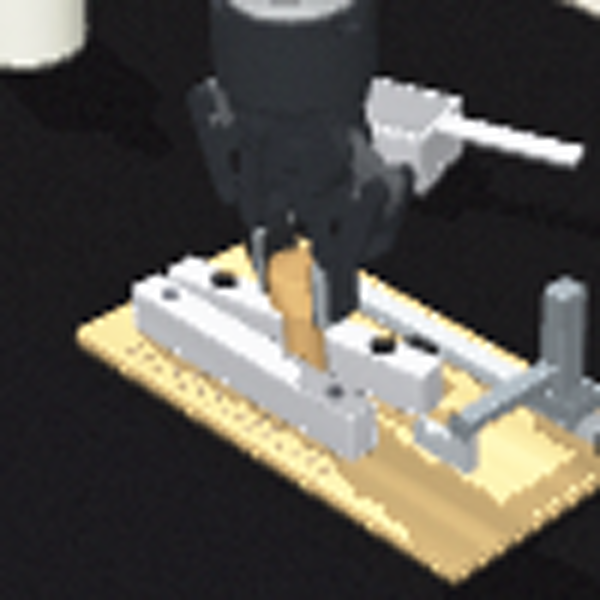

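The crop shows the peg in the slot with its head at about (290,275) and the shank leaving the rails at about (311,370). It may be leaning, so I'll compare with an upright projection.

```bash
python3 - <<'E'
from h import *
P=lambda p:tuple(np.round((np.array(w2px("side",p))+.5-[245,150])*6,0))
for x,y in((.5545,.0375),(.556,.0384),(.5574,.0384)): print([P((x,y,z)) for z in(.008,.034,.058,.080)])
b=np.array(w2px("side",(.556,.0384,.034)))
s=cv2.imread("pics/s3.png");hsv=cv2.cvtColor(s,cv2.COLOR_BGR2HSV)
for v in range(188,214):
    m=[u for u in range(284,304) if hsv[v,u,1]>90 and 5<hsv[v,u,0]<25 ]
    print((v-150)*6+3,[(min(m)-245)*6,(max(m)-245)*6+6] if m else None, w2px("side",(.556,.0384,.034))[0] if v==188 else '')
E
```

```text
[(np.float64(306.0), np.float64(388.0)), (np.float64(304.0), np.float64(345.0)), (np.float64(303.0), np.float64(304.0)), (np.float64(301.0), np.float64(267.0))]
[(np.float64(307.0), np.float64(386.0)), (np.float64(305.0), np.float64(343.0)), (np.float64(304.0), np.float64(302.0)), (np.float64(302.0), np.float64(265.0))]
[(np.float64(309.0), np.float64(385.0)), (np.float64(307.0), np.float64(342.0)), (np.float64(306.0), np.float64(301.0)), (np.float64(304.0), np.float64(263.0))]
231 None 295.3643131905848
237 None 
243 None 
249 [240, 312] 
255 [270, 312] 
261 [246, 312] 
267 [270, 312] 
273 [234, 312] 
279 [264, 312] 
285 [270, 312] 
291 [270, 312] 
297 [270, 312] 
303 [270, 312] 
309 [276, 312] 
315 [282, 354] 
321 [288, 312] 
327 [288, 318] 
333 [288, 324] 
339 [288, 324] 
345 [288, 324] 
351 [288, 324] 
357 [300, 324] 
363 [312, 324] 
369 [318, 324] 
375 None 
381 None
```

The lean was only apparent: the shank spans 288–324 (expected 285–325) and the head's left edge is at 270 (expected 268), so the peg is upright. The right half is just hidden by the finger. A final firm push, then hold.

{"fn": "drive_tool", "kwargs": {
  "deltas": [
    {"gripper": 255,"offset": [0,-0.001,0],"angular": [0,0,0]},
    {"gripper": 255,"offset": [0,-0.001,0],"angular": [0,0,0]},
    {"gripper": 255,"offset": [0,-0.001,0],"angular": [0,0,0]},
    {"gripper": 255,"offset": [0,-0.001,0],"angular": [0,0,0]}
  ]
}}

```text
t: 10.8
eef_pos: [0.5574, 0.0388, 0.1269]
tool_rot: [0.001, 1.0, -0.001, -0.0]
contact_force: [2.8, -8.8, 1.3]
gripper_width: 0.386
grasp_force: 30.4
```

{"fn": "drive_tool", "kwargs": {
  "deltas": [
    {"gripper": 110,"offset": [0,0,0],"angular": [0,0,0]},
    {"gripper": 110,"offset": [0,0,0],"angular": [0,0,0]},
    {"gripper": 110,"offset": [0,0,0],"angular": [0,0,0]},
    {"gripper": 110,"offset": [0,0,0],"angular": [0,0,0]}
  ]
}}

```text
t: 11.2
eef_pos: [0.557, 0.0422, 0.1268]
tool_rot: [-0.0, 1.0, 0.001, -0.0]
contact_force: [0.6, -0.4, -0.2]
gripper_width: 0.572
grasp_force: 0.0
```

{"fn": "drive_tool", "kwargs": {
  "deltas": [
    {"gripper": 100,"offset": [0,0,-0.02],"angular": [0,0,0]},
    {"gripper": 100,"offset": [0,0,-0.05],"angular": [0,0,0]},
    {"gripper": 100,"offset": [0,0,-0.1],"angular": [0,0,0]},
    {"gripper": 100,"offset": [0,0,-0.1],"angular": [0,0,0]}
  ]
}}

```text
t: 11.6
eef_pos: [0.5607, 0.0423, 0.233]
tool_rot: [-0.001, 1.0, 0.0, 0.005]
contact_force: [0.7, 0.4, -0.2]
gripper_width: 0.603
grasp_force: 0.0
```

```bash
python3 - <<'E'
from h import *
t=snap("top","pics/t4.png");s=snap("side","pics/s4.png");o=bot.get_obs();print(o["eef_pos"],o["contact_force"])
c=cv2.resize(s[150:250,245:345],(600,600),interpolation=cv2.INTER_CUBIC)
cv2.imwrite("pics/c6.png",c)
E
```

```text
[0.55795829 0.04186637 0.22821082] [-0.18667587  0.12091344 -0.3454155 ]
```

View pics/c6.png

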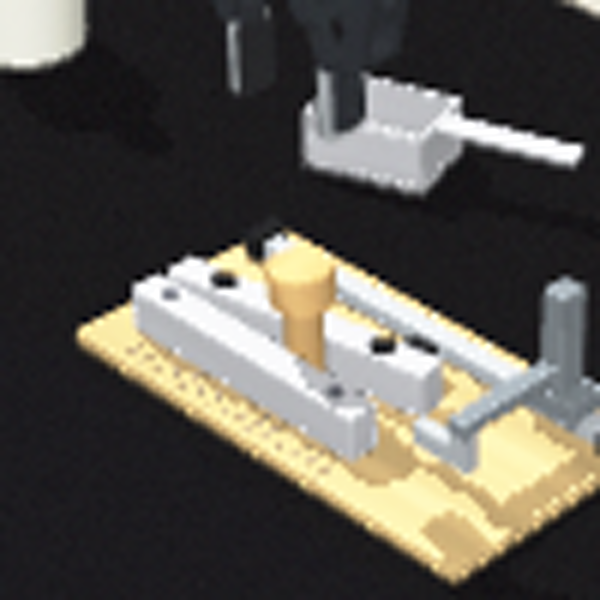

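The peg stands upright and wedged, released, with its head at (301,262) as predicted. The cursor is untouched, its post top at about (563,285). Now the cursor: straddle the post and push it with the rear pad.

{"fn": "drive_tool", "kwargs": {
  "deltas": [
    {"gripper": 135,"offset": [0.02,0.04,0],"angular": [0,0,0]},
    {"gripper": 135,"offset": [0.045,0.08,0],"angular": [0,0,0]},
    {"gripper": 135,"offset": [0.066,0.114,0],"angular": [0,0,0]},
    {"gripper": 135,"offset": [0.066,0.114,0],"angular": [0,0,0]},
    {"gripper": 135,"offset": [0.066,0.114,0],"angular": [0,0,0]}
  ]
}}

```text
t: 12.2
eef_pos: [0.6227, -0.0734, 0.2249]
tool_rot: [-0.0, 1.0, -0.001, -0.002]
contact_force: [-0.4, 0.1, -0.4]
gripper_width: 0.469
grasp_force: 0.0
```

{"fn": "drive_tool", "kwargs": {
  "deltas": [
    {"gripper": 135,"offset": [0,0,0.04],"angular": [0,0,0]},
    {"gripper": 135,"offset": [0,0,0.06],"angular": [0,0,0]},
    {"gripper": 135,"offset": [0,0,0.06],"angular": [0,0,0]}
  ]
}}

```text
t: 12.5
eef_pos: [0.6204, -0.0703, 0.1629]
tool_rot: [-0.001, 1.0, 0.001, -0.004]
contact_force: [-0.4, 0.1, -1.5]
gripper_width: 0.468
grasp_force: 0.0
```

```bash
python3 - <<'E'
from h import *
s=snap("side","pics/s5.png");o=bot.get_obs();print(o["eef_pos"],o["contact_force"],o["gripper_width"])
cv2.imwrite("pics/c7.png",cv2.resize(s[140:240,285:385],(600,600),interpolation=cv2.INTER_CUBIC))
E
```

```text
[ 0.62177969 -0.07071754  0.16507618] [-0.02133653  0.76270595  0.58005366] 0.4694792711488221
```

View pics/c7.png

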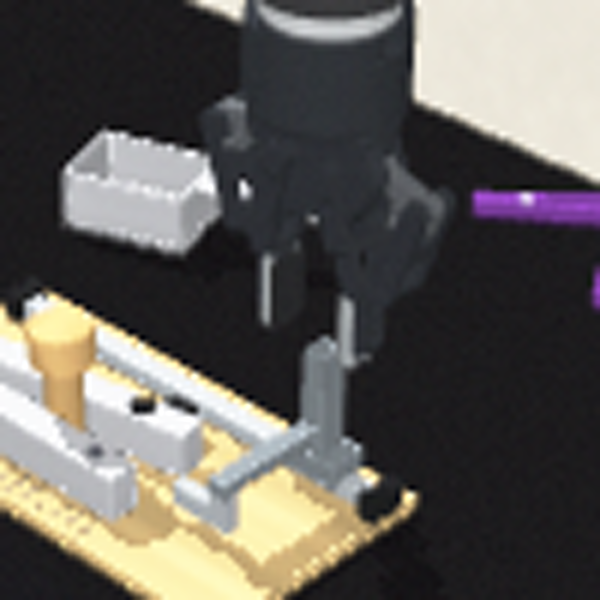

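The fingers straddle the post (top at (322,343)) with tips at (272,325) and (353,362), just above it. Descend.

{"fn": "drive_tool", "kwargs": {
  "deltas": [
    {"gripper": 135,"offset": [0.003,0,0.01],"angular": [0,0,0]},
    {"gripper": 135,"offset": [0.003,0,0.02],"angular": [0,0,0]},
    {"gripper": 135,"offset": [0.003,0,0.03],"angular": [0,0,0]},
    {"gripper": 135,"offset": [0.003,0,0.03],"angular": [0,0,0]}
  ]
}}

```text
t: 12.95
eef_pos: [0.6255, -0.0724, 0.1354]
tool_rot: [-0.0, 1.0, 0.0, -0.001]
contact_force: [-0.6, 1.1, -0.7]
gripper_width: 0.471
grasp_force: 0.0
```

{"fn": "drive_tool", "kwargs": {
  "deltas": [
    {"gripper": 135,"offset": [0,-0.005,0],"angular": [0,0,0]},
    {"gripper": 135,"offset": [0,-0.01,0],"angular": [0,0,0]},
    {"gripper": 135,"offset": [0,-0.015,0],"angular": [0,0,0]},
    {"gripper": 135,"offset": [0,-0.02,0],"angular": [0,0,0]}
  ]
}}

```text
t: 13.35
eef_pos: [0.6267, -0.0524, 0.1374]
tool_rot: [0.0, 1.0, 0.0, 0.0]
contact_force: [0.2, -2.7, 0.7]
gripper_width: 0.472
grasp_force: 1.1
```

{"fn": "drive_tool", "kwargs": {
  "deltas": [
    {"gripper": 135,"offset": [0,-0.005,0],"angular": [0,0,0]},
    {"gripper": 135,"offset": [0,-0.01,0],"angular": [0,0,0]},
    {"gripper": 135,"offset": [0,-0.015,0],"angular": [0,0,0]},
    {"gripper": 135,"offset": [0,-0.02,0],"angular": [0,0,0]}
  ]
}}

```text
t: 13.75
eef_pos: [0.6266, -0.0322, 0.1371]
tool_rot: [0.0, 1.0, 0.0, 0.0]
contact_force: [0.7, -1.7, 1.0]
gripper_width: 0.474
grasp_force: 1.1
```

{"fn": "drive_tool", "kwargs": {
  "deltas": [
    {"gripper": 135,"offset": [0,-0.007,0],"angular": [0,0,0]},
    {"gripper": 135,"offset": [0,-0.014,0],"angular": [0,0,0]},
    {"gripper": 135,"offset": [0,-0.021,0],"angular": [0,0,0]},
    {"gripper": 135,"offset": [0,-0.028,0],"angular": [0,0,0]},
    {"gripper": 135,"offset": [0,-0.033,0],"angular": [0,0,0]}
  ]
}}

```text
t: 14.25
eef_pos: [0.6264, 0.0015, 0.1369]
tool_rot: [-0.0, 1.0, 0.0, -0.0]
contact_force: [1.2, -2.3, 1.2]
gripper_width: 0.465
grasp_force: 1.1
```

{"fn": "drive_tool", "kwargs": {
  "deltas": [
    {"gripper": 135,"offset": [0,-0.001,0],"angular": [0,0,0]},
    {"gripper": 135,"offset": [0,-0.002,0],"angular": [0,0,0]}
  ]
}}

```text
t: 14.45
eef_pos: [0.6263, 0.0028, 0.1368]
tool_rot: [-0.0, 1.0, 0.0, -0.0]
contact_force: [-0.2, -2.1, 0.7]
gripper_width: 0.469
grasp_force: 1.0
```

{"fn": "drive_tool", "kwargs": {
  "deltas": [
    {"gripper": 135,"offset": [0,-0.001,0],"angular": [0,0,0]},
    {"gripper": 135,"offset": [0,-0.002,0],"angular": [0,0,0]}
  ]
}}

```text
t: 14.65
eef_pos: [0.6264, 0.004, 0.1368]
tool_rot: [0.0, 1.0, -0.0, -0.0]
contact_force: [1.2, -2.4, 0.5]
gripper_width: 0.47
grasp_force: 1.0
```

{"fn": "drive_tool", "kwargs": {
  "deltas": [
    {"gripper": 135,"offset": [0,-0.001,0],"angular": [0,0,0]},
    {"gripper": 135,"offset": [0,-0.0015,0],"angular": [0,0,0]}
  ]
}}

```text
t: 14.85
eef_pos: [0.6263, 0.0059, 0.1368]
tool_rot: [0.0, 1.0, 0.0, -0.0]
contact_force: [-0.2, -2.3, -0.4]
gripper_width: 0.472
grasp_force: 1.0
```

{"fn": "drive_tool", "kwargs": {
  "deltas": [
    {"gripper": 135,"offset": [0,-0.001,0],"angular": [0,0,0]},
    {"gripper": 135,"offset": [0,-0.0015,0],"angular": [0,0,0]}
  ]
}}

```text
t: 15.05
eef_pos: [0.6263, 0.0076, 0.1368]
tool_rot: [-0.0, 1.0, 0.0, -0.0]
contact_force: [0.6, -1.9, -0.6]
gripper_width: 0.472
grasp_force: 1.0
```

{"fn": "drive_tool", "kwargs": {
  "deltas": [
    {"gripper": 135,"offset": [0,-0.001,0],"angular": [0,0,0]},
    {"gripper": 135,"offset": [0,-0.001,0],"angular": [0,0,0]}
  ]
}}

```text
t: 15.25
eef_pos: [0.6263, 0.0087, 0.1369]
tool_rot: [-0.0, 1.0, 0.0, -0.0]
contact_force: [-0.3, -1.1, -0.1]
gripper_width: 0.477
grasp_force: 0.7
```

{"fn": "drive_tool", "kwargs": {
  "deltas": [
    {"gripper": 135,"offset": [0,-0.001,0],"angular": [0,0,0]},
    {"gripper": 135,"offset": [0,-0.001,0],"angular": [0,0,0]}
  ]
}}

```text
t: 15.45
eef_pos: [0.6263, 0.0097, 0.1368]
tool_rot: [-0.0, 1.0, 0.0, -0.0]
contact_force: [-1.0, -0.8, -0.5]
gripper_width: 0.471
grasp_force: 0.7
```

{"fn": "drive_tool", "kwargs": {
  "deltas": [
    {"gripper": 135,"offset": [0,-0.001,0],"angular": [0,0,0]},
    {"gripper": 135,"offset": [0,-0.001,0],"angular": [0,0,0]}
  ]
}}

```text
t: 15.65
eef_pos: [0.6263, 0.0107, 0.1369]
tool_rot: [-0.0, 1.0, 0.0, -0.0]
contact_force: [-0.8, -1.5, -1.2]
gripper_width: 0.467
grasp_force: 0.8
```

{"fn": "drive_tool", "kwargs": {
  "deltas": [
    {"gripper": 135,"offset": [0,-0.001,0],"angular": [0,0,0]},
    {"gripper": 135,"offset": [0,-0.001,0],"angular": [0,0,0]}
  ]
}}

```text
t: 15.85
eef_pos: [0.6263, 0.0116, 0.1368]
tool_rot: [-0.0, 1.0, 0.0, -0.0]
contact_force: [-0.1, -1.9, -0.6]
gripper_width: 0.473
grasp_force: 0.8
```

{"fn": "drive_tool", "kwargs": {
  "deltas": [
    {"gripper": 135,"offset": [0,-0.001,0],"angular": [0,0,0]},
    {"gripper": 135,"offset": [0,-0.001,0],"angular": [0,0,0]}
  ]
}}

```text
t: 16.05
eef_pos: [0.6263, 0.0118, 0.1369]
tool_rot: [0.0, 1.0, -0.0, -0.0]
contact_force: [-0.5, -4.8, -1.6]
gripper_width: 0.47
grasp_force: 2.0
```

```bash
python3 - <<'E'
from h import *
s=snap("side","pics/s6.png");o=bot.get_obs();print(o["eef_pos"],o["contact_force"],o["gripper_width"])
cv2.imwrite("pics/c8.png",cv2.resize(s[175:235,265:325],(600,600),interpolation=cv2.INTER_CUBIC))
E
```

```text
[0.62633907 0.01177287 0.13684458] [ 0.19641568 -4.3398773  -1.2602352 ] 0.469566820698176
```

View pics/c8.png

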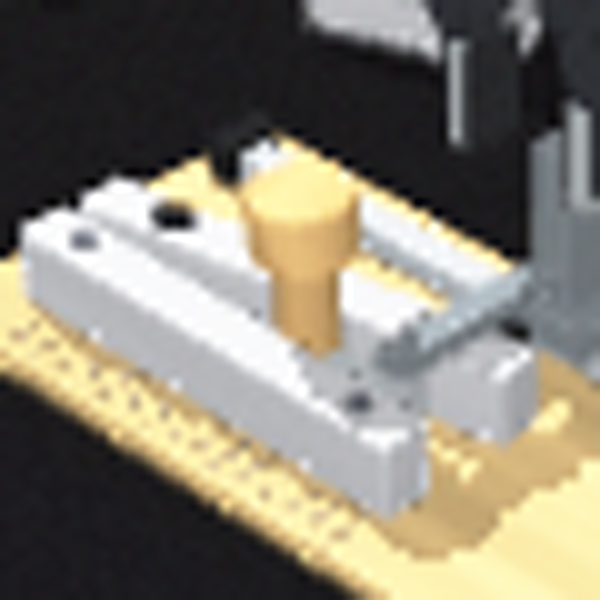

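The force jumps at TCP y 0.0118, just where expected (0.012), and the tongue reaches the upright peg (shank near (305,340)). Next: back off, then lift clear.

{"fn": "drive_tool", "kwargs": {
  "deltas": [
    {"gripper": 135,"offset": [0,0.004,0],"angular": [0,0,0]},
    {"gripper": 135,"offset": [0,0.01,0],"angular": [0,0,0]},
    {"gripper": 135,"offset": [0,0.012,0],"angular": [0,0,0]},
    {"gripper": 135,"offset": [0,0.012,-0.03],"angular": [0,0,0]},
    {"gripper": 135,"offset": [0,0.012,-0.07],"angular": [0,0,0]}
  ]
}}

```text
t: 16.6
eef_pos: [0.6251, 0.0005, 0.2057]
tool_rot: [-0.0, 1.0, 0.0, -0.002]
contact_force: [1.4, 0.2, 0.8]
gripper_width: 0.469
grasp_force: 0.0
```

{"fn": "drive_tool", "kwargs": {
  "deltas": [
    {"gripper": 135,"offset": [0,0,-0.05],"angular": [0,0,0]},
    {"gripper": 135,"offset": [0,0,-0.1],"angular": [0,0,0]},
    {"gripper": 135,"offset": [0,0,-0.1],"angular": [0,0,0]}
  ]
}}

```text
t: 16.9
eef_pos: [0.6299, 0.0008, 0.3154]
tool_rot: [-0.001, 1.0, 0.0, 0.007]
contact_force: [0.8, 0.1, 0.4]
gripper_width: 0.471
grasp_force: 0.0
```

```bash
python3 - <<'E'
from h import *
s=snap("side","pics/s7.png");o=bot.get_obs();print(o["eef_pos"],o["contact_force"])
cv2.imwrite("pics/c9.png",cv2.resize(s[175:235,265:325],(600,600),interpolation=cv2.INTER_CUBIC))
E
```

```text
[0.62838199 0.00077885 0.31157009] [ 0.17077769  0.82519533 -0.82979826]
```

View pics/c9.png

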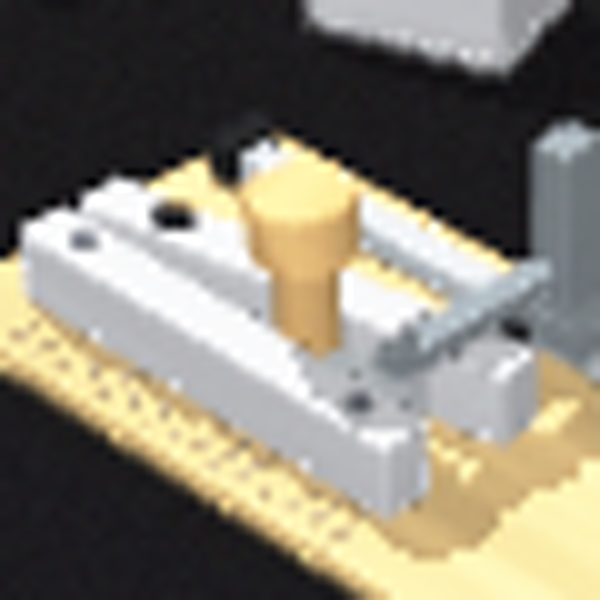

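The peg (head at (300,200)) and the cursor (arm end at (395,350)) are unchanged after the hand left. Handing in.

```bash
python3 -c "
from station import bot
print(bot.hand_in())"
```

```text
the job is handed in; nothing more can be done
None
```

I handed the job in at about 17 s (limit 72 s), but no verdict came back: the peg stands wedged upright about 17 mm on the wide-end side of the gauge's middle (x ≈ -17 mm), released, with the cursor's tongue resting against it and the hand clear.

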